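Seat a turned flange in the comparator nest and exercise its gauge

ROBOT

A 6-joint arm with a two-finger parallel gripper is mounted at the origin on the work surface. World frame = base frame: x ahead of the robot, y to its left, z up, the work surface at z = 0. Lengths are in m, angles in rad, forces in N, time in s.
With the tool pointing down it reaches from about 0.225 to 0.725 m from the base axis. Payload 3.1 kg.
Tool frame: the origin (TCP) lies midway between the tips of the shut fingers; the grasp point (between the pads) lies 19 mm behind it; z points along the fingers, y is the direction in which the jaws open and shut (so a half turn about z gives the same grasp; the last joint's range is limited). The gripper opens to 85 mm and grips with 20 to 120 N. Pads are 22 mm wide; open, the fingers measure 114 mm over their backs; the gripper's body (76 mm by 85 mm) begins 54 mm behind the grasp point. The pads swing forward as they close: fully open they stand 13 mm farther back than shut.
Start: joints at [-1.472, 0.048, 0.099, 1.622, 0, 1.443], TCP at [0.118, -0.512, 0.231] pointing down, gripper open.
Joint ranges: [-2.91, 2.91], [-0.99, 1.94], [-1.21, 1.42], [-2.12, 2.29], [-1.49, 1.47], [-3.14, 3.14]. Speed limits (rad/s): [2.79, 2.79, 3.14, 3.14, 3.14, 3.14].

INTERFACE

Orientations are given as [roll, pitch, yaw] about the fixed x, y, z axes, in that order (R = Rz(yaw) Ry(pitch) Rx(roll)).
In Python, from rig import manip, vision gives the robot as it stands.
- The arm moves only by the tool send_rows, never from a script. Its arguments are lists of equal length, an entry for each row: "xyz": the shift along the tool's x, y, z in m, a list of three; "dr": the turn, a rotation vector about the tool's x, y, z in rad, a list of three; "hand": the opening, from 0 (shut) to 1 (fully open). A call has 1 to 5 rows; each row shifts and turns the commanded pose from where the row before left it, along the tool's axes as they then stand; what a row does not reach is not made up. A row lasts 1/8 s, in which the tool goes at most 62.5 mm and 10.7 degrees, less where a joint would pass 70% of its speed; a pose out of reach is approached as far as the arm can. A call is refused whole if a number of a shift passes 0.0625 or a number of a turn 0.188, either way. A call with a gripper value outside its range is refused whole. The fingers move at their own pace and stop on an object; "force" is the grip in N (left out, the last holds). Time passes only in rows, so rows that do not move let the fingers close. It gives the time, the measured TCP pose, the force and the opening at its end, in the units of the state.
- manip.read_state(): the state, without advancing time (a new reading comes with each control period).
- vision.snapshot(name): name is "scene" or "top" or "wrist"; returns (picture, depth): 480x640x3 uint8, blue, green, red; 480x640 float32, m along the optical axis (not along the pixel's ray), 0 where there is no reading.
- vision.get_calibration(name): a dict with "fx", "fy", "cx", "cy" (pixels), "R" (3x3) and "t" (3): a world point X has camera coordinates R X + t; the wrist camera has in their place "T_tool_cam" (4x4, takes a point from camera to tool coordinates, whose origin is the TCP and whose axes are the flange's). Camera axes: x right, y down, z forward; pixel columns grow to the right and rows downward; lengths in m; the calibration is good to about 2 mm. The wrist camera is an equidistant fisheye: a pixel r from the principal point sees the ray r / f radians off the axis. A picture is of the moment at which its call begins: read the wrist's pose just before it. get_calibration takes no time and is no camera call.
- manip.hand_in(): hands the job in, once; it reports no verdict.
The state is a dict: "time": time; "joint_positions": joint angles; "joint_vel": joint speeds; "effort": joint torques, N m; "tcp_pos": TCP position; "orientation": TCP orientation; "contact_force": force on the tool from outside, world axes, zero at the start; "ft_torque": the same for the moment, N m; "finger_gap": finger opening in m.
Only numpy, scipy, OpenCV 4.12 (cv2) and the standard library are available. Lean on these libraries where they do the work, as an engineer would, in place of code of your own. Each camera call takes 0.05 s, during which the arm holds its last target. There are 200 camera calls.

TASK

Nudge the big aluminium flange across the comparator's plate, under the overhead arm, until it sits hard against both steel pins with the sprung gauge tip resting on its rim. Then pull the gauge's red knob out until its red line lies in the green band (not beyond the band), pause there, and let it go back onto the flange so that all three points touch. Keep the flange flat on the plate, do not bump the overhead arm, and leave everything else where it is.

Things in the scene. Friction and masses are not known exactly. Their poses are not given: they have to be found in the camera images.
- nest (a point): Where the flange's centre must finally be: a point 35 mm above the table, 15 mm above the plate. x axis: loading direction, level, away from the robot and towards the pins; y level to the left, z up. Comparator positions below are (x, y) from here, in mm. The flange is pushed in from the open -x side.
- comparator: Fixed dark steel base plate, origin on the table under the nest point, axes as nest. Flat, top 20 mm above the table, 350 x 360 mm, spanning x -210 to 140 and y -160 to 200. It carries the pins, the sprung gauge and the overhead arm.
- flange_center (a point): Centre (half-way up) of the loose turned aluminium flange: plain disc 110 mm diameter, 30 mm thick, about 0.6 kg (0.45 to 0.8), too wide to grip. Lies flat on the plate on the open -x side of the nest, up to 70 mm to the right of its x axis. It slides under 3 to 6 N; a firm 15 to 20 N push seats it past the sprung tip. z is up.
- flange: The same flange; origin at the centre of its underside.
- pin_left: Fixed upright polished (slippery) steel pin on the plate, 16 mm diameter, 35 mm tall (top 55 mm above the table), origin at its foot, 63 mm from the nest point at 45 degrees (from x towards y): (44.5, 44.5).
- pin_right: Identical steel pin, 63 mm from the nest point at -72 degrees: (19.5, -59.9).
- overhead_arm: Fixed green beam with a dial on top; origin on the table under the nest point. 50 mm wide (y -25 to 25), x -70 to 138, from 85 to 135 mm above the table (dial to 147), column at x 98 to 138. It reaches 15 mm past the seated flange's near rim: an upright tool cannot follow; come in leaning 35 to 48 degrees, wrist back towards -x.
- gauge (a joint): Travel (m) of the sprung gauge slide: 0 = fully in, grows as the knob is pulled out; 0.005 when its tip rests on a seated flange; green band 0.023 to 0.037, middle 0.030; stop 0.055. The spring pushes inwards, 2.5 N at 0, 5.5 N at 0.030, damped.
- gauge_tip (a point): End of the gauge's polished (slippery) steel ball tip (16 mm ball, 35 mm above the table), 50 mm plus travel out from the nest point. The slide runs level, straight through the nest point, out at 118 degrees (from x towards y). The flange wedges the tip back as it is pushed in. The gauge's fixed green housing lies 78 to 112 mm out, 36 mm wide, top 58 mm above the table.
- gauge_knob (a point): Grip point of the upright red gauge knob, 55 mm above the table, 150 mm plus travel out from the nest point. Block 16 mm along the slide, 24 mm across, 26 to 76 mm above the table. x axis: outwards along the slide (pull direction), y level across, z up. A red line under it runs over a white scale with a 14 mm wide green band.
- ring_center (a point): Bystander: loose brass setting ring, 52 mm diameter, 20 mm high, flat on the plate to the right of the nest; its centre.
- wrench_grip (a point): Bystander: loose steel wrench 200 mm long on the table; a point on its handle.
- screwdriver_grip (a point): Bystander: loose orange screwdriver 200 mm long; a point on its handle.
- oil_bottle_mid (a point): Bystander: loose white bottle, 60 mm diameter, 170 mm tall; point half-way up.
- jar_mid (a point): Bystander: loose blue can, 68 mm diameter, 80 mm tall; point half-way up.

How it is judged:
On the way, in this order (a step that is already met when the one before it is completed fails the run):
1. the flange is home against both pins and the gauge tip rests on its rim (horizontal distance between flange_center and nest below 0.0015 m and z of flange_center in the frame of nest below 0.003 m and value of joint gauge between 0.003 and 0.01 m), for 0.2 s.
2. the gauge is held with its red line in the green band (value of joint gauge between 0.023 and 0.037 m and horizontal distance between flange_center and nest below 0.004 m), for 0.3 s.
At the end, for the whole second after the job is handed in: The flange lies flat on the plate, its centre within 1.5 mm of the nest point, which is against both pins; the gauge slide is let go and rests on the flange (joint 0.003 to 0.008 m); nothing moves (horizontal distance between flange_center and nest below 0.0015 m and z of flange_center in the frame of nest below 0.003 m and value of joint gauge between 0.003 and 0.008 m and linear speed of flange below 0.01 m/s); the robot touches nothing.
It fails at once if the flange is lifted or tipped (more than 9 degrees or 8 mm off the plate) (angle between flange_center's own z axis and vertical above 0.16 rad or z of flange_center in the frame of nest above 0.008 m).
It fails at once if the robot bumps the overhead arm (more than 3 N) (contact force between overhead_arm and the arm above 3 N or contact force between overhead_arm and the fingers above 3 N).
It fails at once if the gauge is pulled clearly beyond the green band (more than 5 mm past it) (value of joint gauge above 0.042 m).
It fails at once if a bystander is moved by more than 20 mm (distance of any of ring_center, wrench_grip, screwdriver_grip, oil_bottle_mid, jar_mid from where it was at the start of the episode above 0.02 m).
It also fails if it takes over 51 s, if anything falls off the work surface, if the arm or the gripper's body presses on something with over 40 N, if the wrist force passes 120 N, or if a joint passes its speed limit or range.

## Working session

There is one attempt and no reset: what is moved stays moved. The work goes in short steps, Python scripts to look and compute and a tool call to move; the robot and the scene stay as the last step left them, time stands still between calls to the robot, and variables do not carry over. Pictures are saved under pics/ and viewed, about 8 in all and at most 12, crops included, and the job is handed in when it is done.

Besides the shell and the picture viewer there is one more tool, called by a JSON object that holds its "fn" and its "kwargs". send_rows: Moves the arm, as the interface text tells. Its arguments: {"type":"object","properties":{"xyz":{"type":"array"},"dr":{"type":"array"},"hand":{"type":"array"},"force":{"type":"number"}},"required":["xyz","dr","hand"]}

```bash
ls; mkdir -p pics; python3 - <<'E'
from rig import manip, vision
import cv2, numpy as np
print(manip.read_state())
for n in ("scene","top"):
    p,d=vision.snapshot(n); cv2.imwrite(f"pics/{n}0.png",p); np.savez(f"{n}0.npz",p=p,d=d); print(n,vision.get_calibration(n))
print(vision.get_calibration("wrist"))
E
```

```text
pics
{'time': 0.0, 'joint_positions': array([-1.47182390e+00,  4.87352788e-02,  9.76126971e-02,  1.62197249e+00,
       -3.42429691e-05,  1.44299450e+00]), 'joint_vel': array([ 0.00127461, -0.00035574, -0.00063144,  0.00073939,  0.00084429,
        0.0007425 ]), 'effort': array([-1.58038438e-03, -3.38777196e+01,  3.20017469e+01,  2.00028950e-02,
       -4.01617281e-04, -2.33896721e-06]), 'tcp_pos': array([ 0.11795569, -0.51096815,  0.23013263]), 'orientation': array([-3.13930829e+00, -2.59020582e-04,  2.26774002e-01]), 'contact_force': array([-0.86926717, -0.81536749,  0.25612474]), 'ft_torque': array([-0.02592671, -0.02658357,  0.01196043]), 'finger_gap': 0.08540397131739852}
scene {'fx': 555.094121950042, 'fy': 555.094121950042, 'cx': 319.0541493913657, 'cy': 231.5490044284363, 'R': array([[-1.94760563e-01,  9.80850782e-01, -2.55733901e-04],
       [ 7.52395748e-01,  1.49230594e-01, -6.41584654e-01],
       [-6.29260647e-01, -1.25147802e-01, -7.67052192e-01]]), 't': array([ 0.09094569, -0.3689826 ,  1.67724331])}
top {'fx': 618.9957299388757, 'fy': 618.9957299388757, 'cx': 315.9958194855226, 'cy': 229.76049946498443, 'R': array([[ 1.51414784e-02, -9.99884997e-01, -8.53527546e-04],
       [-9.96195773e-01, -1.50123359e-02, -8.58406154e-02],
       [ 8.58179300e-02,  2.15003435e-03, -9.96308517e-01]]), 't': array([0.01720323, 0.54187359, 1.42525599])}
{'fx': 371.64829954431775, 'fy': 371.64829954431775, 'cx': 326.85416188384806, 'cy': 243.92509435141142, 'T_tool_cam': array([[ 5.59408816e-04, -9.51783364e-01, -3.06770461e-01,
         7.99364475e-02],
       [ 9.99999548e-01,  7.68329841e-04, -5.60272319e-04,
        -1.27927841e-03],
       [ 7.68958771e-04, -3.06770009e-01,  9.51783363e-01,
        -1.42659856e-01],
       [ 0.00000000e+00,  0.00000000e+00,  0.00000000e+00,
         1.00000000e+00]])}
```

View pics/top0.png

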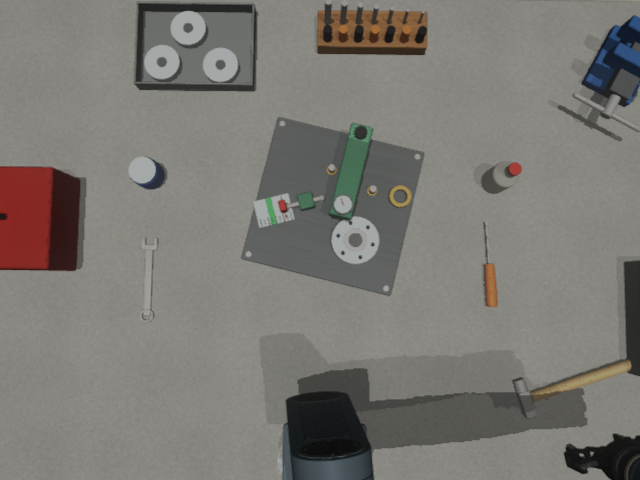

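View pics/scene0.png

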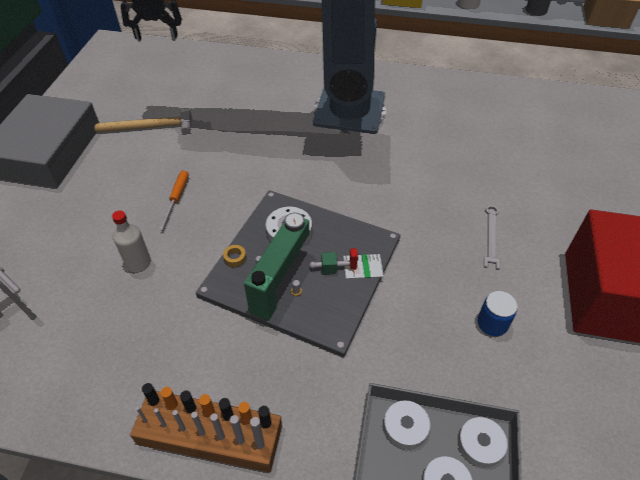

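Top view: plate corners at about (281,119), (423,152), (391,294) and (243,257). Pins at (332,169) and (372,190), flange (355,240), knob (283,206), ring (400,196).

```bash
cat > h.py <<'E'
import numpy as np, cv2
from rig import manip, vision
from scipy.spatial.transform import Rotation as Ro
def cast(n,uv,z):
    c=vision.get_calibration(n); uv=np.atleast_2d(np.asarray(uv,float))
    r=np.c_[(uv[:,0]-c['cx'])/c['fx'],(uv[:,1]-c['cy'])/c['fy'],np.ones(len(uv))]@c['R']
    o=-c['R'].T@c['t']; return o+r*((z-o[2])/r[:,2])[:,None]
def proj(n,X):
    c=vision.get_calibration(n); p=np.atleast_2d(X)@c['R'].T+c['t']
    return np.c_[c['fx']*p[:,0]/p[:,2]+c['cx'],c['fy']*p[:,1]/p[:,2]+c['cy']]
def blob(m,near=None):
    n,l,s,c=cv2.connectedComponentsWithStats(m.astype(np.uint8))
    i=1+(np.argmax(s[1:,4]) if near is None else np.argmin(np.hypot(*(c[1:]-near).T)+1e3*(s[1:,4]<15)))
    return (l==i).astype(np.uint8),c[i],s[i,4]
E
python3 - <<'E'
from h import *
for n,ref,fl in (("top",(300,270),(340,248)),("scene",(330,310),(283,222))):
    p=np.load(n+"0.npz")['p']; hsv=cv2.cvtColor(p,cv2.COLOR_BGR2HSV)
    v=p.max(2)
    roi=np.zeros(v.shape,bool)
    roi[100:310,190:440]=1
    if n=="top": roi[:]=0; roi[100:310,225:440]=1
    print(n,"plate px",p[ref[1],ref[0]])
    m,c,a=blob((v<110)&roi)
    h=cv2.convexHull(max(cv2.findContours(m,0,1)[0],key=cv2.contourArea))
    q=cv2.approxPolyDP(h,12,True)[:,0]
    # refine: line fits along each side from hull-dense contour
    ct=max(cv2.findContours(m,0,cv2.CHAIN_APPROX_NONE)[0],key=cv2.contourArea)[:,0].astype(float)
    L=[]
    for i in range(len(q)):
        A,B=q[i].astype(float),q[(i+1)%len(q)].astype(float); t=(B-A)/np.linalg.norm(B-A); nn=np.array([-t[1],t[0]])
        s=(ct-A)@t; d=abs((ct-A)@nn); k=(d<3)&(s>15)&(s<np.linalg.norm(B-A)-15)
        vx=cv2.fitLine(ct[k].astype(np.float32),cv2.DIST_HUBER,0,.01,.01).ravel(); L.append(np.cross([vx[2],vx[3],1],[vx[2]+vx[0],vx[3]+vx[1],1]))
    C=[np.cross(L[i-1],L[i]) for i in range(len(q))]; C=np.array([x[:2]/x[2] for x in C])
    W=cast(n,C,.02); print(a,C.round(1).tolist(),W.round(4).tolist())
    print(np.linalg.norm(W-np.roll(W,-1,0),axis=1))
    S=hsv[...,1]; H=hsv[...,0]
    fm,fc,fa=blob((v>135)&(S<40)&roi,fl)
    ct=max(cv2.findContours(fm,0,1)[0],key=cv2.contourArea); e=cv2.fitEllipse(cv2.convexHull(ct)); print("flange",fc,fa,e,cast(n,e[0],.05).round(4))
    rm,rc,ra=blob(((H<6)|(H>174))&(S>150)&roi); print("red",rc,ra,cast(n,rc,.06).round(4))
    bm,bc,ba=blob((H>15)&(H<30)&(S>110)&roi); print("ring",bc,ba,cast(n,bc,.04).round(4))
E
```

```text
top plate px [98 99 97]
17848 [[277.8, 116.5], [423.7, 152.2], [389.6, 295.1], [241.2, 258.3]] [[0.8113, 0.1206, 0.02], [0.7302, -0.227, 0.02], [0.3919, -0.1479, 0.02], [0.4723, 0.1991, 0.02]]
[0.35697395 0.34743583 0.35619857 0.34791119]
flange [355.1143617 240.1768617] 1504 ((354.9491882324219, 239.69418334960938), (46.979793548583984, 47.56414794921875), 94.50387573242188) [[ 0.5177 -0.0644  0.05  ]]
red [282.         205.33333333] 51 [[0.5933 0.1039 0.06  ]]
ring [399.61574074 196.0462963 ] 216 [[ 0.6217 -0.1677  0.04  ]]
scene plate px [84 81 80]
14369 [[194.0, 294.1], [268.6, 189.8], [401.0, 234.5], [366.6, 309.0], [221.8, 309.0]] [[0.7366, -0.2282, 0.02], [0.3935, -0.1474, 0.02], [0.4766, 0.2031, 0.02], [0.7004, 0.1513, 0.02], [0.7614, -0.1562, 0.02]]
[0.35245576 0.36022792 0.22967531 0.31351539 0.07614432]
flange [285.68885673 218.52677279] 691 ((288.3870849609375, 223.3861083984375), (34.20234680175781, 46.05121994018555), 87.36573028564453) [[ 0.5199 -0.0638  0.05  ]]
red [353.17557252 257.67175573] 131 [[0.5986 0.104  0.06  ]]
ring [234.22674419 255.375     ] 344 [[ 0.6299 -0.1657  0.04  ]]
```

```bash
python3 - <<'E'
import cv2
p=cv2.imread("pics/top0.png")[110:300,235:435]; cv2.imwrite("pics/top0c.png",cv2.resize(p,None,fx=3,fy=3,interpolation=cv2.INTER_CUBIC))
E
```

```text
(no output)
```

View pics/top0c.png

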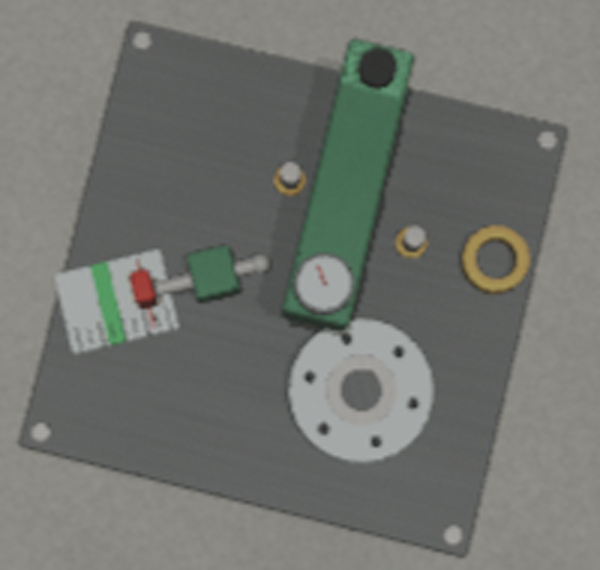

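Yaw is about -13.1° and the nest is near (0.631, -0.041). The red knob agrees with that within 1 mm. Next I check the pins and plan the approach: an open-finger cradle leaning 47°, in the wrist-flip configuration that keeps joint 6 near 0.

```bash
cat >> h.py <<'E'
NEST=np.array([.631,-.0412]); YAW=np.radians(-13.1)
def w(x,y):
    c,s=np.cos(YAW),np.sin(YAW); return NEST+np.array([c*x-s*y,s*x+c*y])/1000
def loc(X):
    c,s=np.cos(YAW),np.sin(YAW); d=(np.asarray(X)[:2]-NEST)*1000; return np.array([c*d[0]+s*d[1],-s*d[0]+c*d[1]])
def pose():
    s=manip.read_state(); return np.array(s['tcp_pos']),Ro.from_euler('xyz',s['orientation'])
def lean(fdeg,l):  # forward dir (deg, nest frame), lean deg; tool x backward
    f=np.radians(fdeg)+YAW; F=np.array([np.cos(f),np.sin(f),0]); U=np.array([0,0,1.]); l=np.radians(l)
    z=np.sin(l)*F-np.cos(l)*U; x=-np.cos(l)*F-np.sin(l)*U; return Ro.from_matrix(np.c_[x,np.cross(z,x),z])
def plan(p1,R1,n,st=None):
    p,R=st or pose(); p0=p; rv=(R1*R.inv()).as_rotvec(); dR=Ro.from_rotvec(rv/n)
    X=[];D=[]
    for i in range(n):
        X.append(R.inv().apply((np.array(p1)-p0)/n).round(4).tolist()); D.append((R.inv()*dR*R).as_rotvec().round(3).tolist()); R=dR*R
    for k in range(0,n,5): print("xyz",X[k:k+5],"dr",D[k:k+5])
    return np.array(p1),R1
E
python3 - <<'E'
from h import *
for uv in ((331.7,167.7),(373,189.3)): X=cast("top",uv,.055)[0]; print(X,loc(X))
print("flange",loc([.5185,-.0642]))
p,R=pose(); 
s=plan([.33,-.10,.20],lean(8,0),16)
t=w(-105-118,-48-16); print(t); plan([*t,.10],lean(8,47),6,s)
E
```

```text
[ 0.68316101 -0.0087567   0.055     ] [43.45024896 43.42135659]
[ 0.63425614 -0.10445154  0.055     ] [ 17.50744216 -60.86747125]
flange [-104.35931625  -47.89971933]
xyz [[0.0187, -0.022, 0.0019], [0.0223, -0.0184, 0.0019], [0.0252, -0.0142, 0.0019], [0.0273, -0.0096, 0.0019], [0.0285, -0.0046, 0.0019]] dr [[-0.0, -0.0, -0.177], [-0.0, -0.0, -0.177], [-0.0, -0.0, -0.177], [-0.0, -0.0, -0.177], [-0.0, -0.0, -0.177]]
xyz [[0.0289, 0.0004, 0.0019], [0.0284, 0.0055, 0.0019], [0.027, 0.0104, 0.0019], [0.0247, 0.015, 0.0019], [0.0217, 0.0191, 0.0019]] dr [[-0.0, -0.0, -0.177], [-0.0, -0.0, -0.177], [-0.0, -0.0, -0.177], [-0.0, -0.0, -0.177], [-0.0, -0.0, -0.177]]
xyz [[0.018, 0.0226, 0.0019], [0.0138, 0.0254, 0.0019], [0.0091, 0.0274, 0.0019], [0.0041, 0.0286, 0.0019], [-0.001, 0.0289, 0.0019]] dr [[-0.0, -0.0, -0.177], [-0.0, -0.0, -0.177], [-0.0, -0.0, -0.177], [-0.0, -0.0, -0.177], [-0.0, -0.0, -0.177]]
xyz [[-0.006, 0.0283, 0.0019]] dr [[-0.0, -0.0, -0.177]]
[ 0.39929768 -0.05299122]
xyz [[-0.0108, 0.0088, 0.0167], [-0.0084, 0.0088, 0.018], [-0.0059, 0.0088, 0.019], [-0.0033, 0.0088, 0.0196], [-0.0006, 0.0088, 0.0199]] dr [[0.0, -0.137, -0.0], [0.0, -0.137, 0.0], [0.0, -0.137, -0.0], [-0.0, -0.137, 0.0], [0.0, -0.137, 0.0]]
xyz [[0.0021, 0.0088, 0.0197]] dr [[-0.0, -0.137, 0.0]]
```

{"fn": "send_rows", "kwargs": {"xyz": [[0.019,-0.022,0.002],[0.022,-0.018,0.002],[0.025,-0.014,0.002],[0.027,-0.01,0.002],[0.028,-0.005,0.002]], "dr": [[0,0,-0.177],[0,0,-0.177],[0,0,-0.177],[0,0,-0.177],[0,0,-0.177]], "hand": [0.6,0.6,0.6,0.6,0.6], "force": 60}}

```text
time: 0.72
tcp_pos: [0.1836, -0.3827, 0.2207]
orientation: [-3.141, -0.001, 1.118]
contact_force: [-0.1, 0.1, 0.2]
finger_gap: 0.0511
```

{"fn": "send_rows", "kwargs": {"xyz": [[0.029,0,0.002],[0.028,0.006,0.002],[0.027,0.01,0.002],[0.025,0.015,0.002],[0.022,0.019,0.002]], "dr": [[0,0,-0.177],[0,0,-0.177],[0,0,-0.177],[0,0,-0.177],[0,0,-0.177]], "hand": [0.6,0.6,0.6,0.6,0.6]}}

```text
time: 1.35
tcp_pos: [0.2488, -0.2538, 0.2108]
orientation: [-3.142, -0.001, 2.002]
contact_force: [0.2, 0.1, -0.3]
finger_gap: 0.0513
```

{"fn": "send_rows", "kwargs": {"xyz": [[0.018,0.023,0.002],[0.014,0.025,0.002],[0.009,0.027,0.002],[0.004,0.029,0.002],[-0.001,0.029,0.002]], "dr": [[0,0,-0.177],[0,0,-0.177],[0,0,-0.177],[0,0,-0.177],[0,0,-0.177]], "hand": [0.6,0.6,0.6,0.6,0.6]}}

```text
time: 1.98
tcp_pos: [0.3144, -0.125, 0.2008]
orientation: [3.141, -0.001, 2.888]
contact_force: [0.5, 0.1, -0.4]
finger_gap: 0.051
```

{"fn": "send_rows", "kwargs": {"xyz": [[-0.006,0.028,0.002],[0,0,0]], "dr": [[0,0,-0.177],[0,0,0]], "hand": [0.6,0.6]}}

```text
time: 2.22
tcp_pos: [0.3273, -0.0992, 0.1987]
orientation: [3.141, -0.001, 3.062]
contact_force: [-0.2, -0.1, 0.5]
finger_gap: 0.0515
```

{"fn": "send_rows", "kwargs": {"xyz": [[-0.011,0.009,0.017],[-0.009,0.009,0.018],[-0.006,0.009,0.019],[-0.003,0.009,0.02],[0,0.009,0.02]], "dr": [[0,-0.137,0],[0,-0.137,0],[0,-0.137,0],[0,-0.137,0],[0,-0.137,0]], "hand": [0.6,0.6,0.6,0.6,0.6]}}

```text
time: 2.85
tcp_pos: [0.4293, -0.0776, 0.1152]
orientation: [3.122, 0.637, 3.053]
contact_force: [0.9, -0.5, -0.1]
finger_gap: 0.0514
```

{"fn": "send_rows", "kwargs": {"xyz": [[0.002,0.009,0.02],[0,0,0]], "dr": [[0,-0.137,0],[0,0,0]], "hand": [0.6,0.6]}}

```text
time: 3.1
tcp_pos: [0.464, -0.0769, 0.0907]
orientation: [3.107, 0.741, 3.048]
contact_force: [0.0, 0.0, -0.7]
finger_gap: 0.0512
```

```bash
python3 - <<'E'
from h import *
print(manip.read_state()['joint_positions'].round(2))
p,R=pose(); print(p,loc(p),R.as_matrix()[:,2],R.as_matrix()[:,1])
for n in("top","scene","wrist"):
    q,_=vision.snapshot(n); cv2.imwrite(f"pics/{n}1.png",q)
s=cv2.imread("pics/scene1.png")[120:360,180:480]; cv2.imwrite("pics/s1c.png",cv2.resize(s,None,fx=2.5,fy=2.5))
f=w(-104.4,-47.9); d=np.radians(8)+YAW; u=np.array([np.cos(d),np.sin(d)])
plan([*(f-u*.075),.033],lean(8,47),4)
E
```

```text
[-0.52 -0.99 -1.09  0.79  0.32 -0.33]
[ 0.46396538 -0.0769136   0.09074309] [-154.59317184  -72.64280194] [ 0.67476036 -0.02855585 -0.73748425] [0.0699839  0.99722422 0.02541855]
xyz [[0.0165, 0.0046, 0.0082], [0.0166, 0.0047, 0.0079], [0.0168, 0.0047, 0.0076], [0.0169, 0.0048, 0.0072]] dr [[0.007, -0.017, 0.0], [0.007, -0.017, 0.0], [0.007, -0.017, 0.0], [0.007, -0.017, 0.0]]
```

View pics/s1c.png

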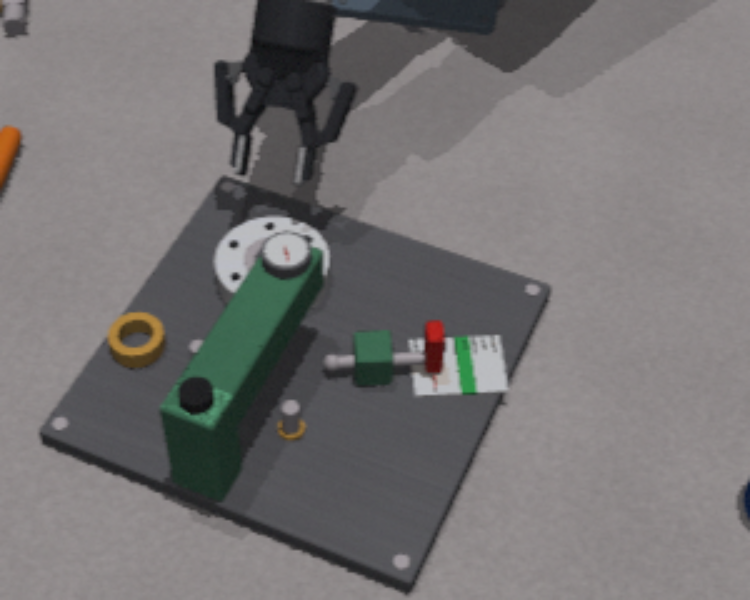

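Scene view: the fingers (tips at about (240,170) and (305,175) in the crop) hang near and above the flange rim. Joint 2 hit its limit, so that much lean is not reachable this close to the base. I'll start with less lean and add it while pushing.

```bash
python3 - <<'E'
from h import *
f=w(-104.4,-47.9); d=np.radians(8)+YAW; u=np.array([np.cos(d),np.sin(d)])
s=plan([*(f-u*.085),.10],lean(8,25),4)
print("down");plan([*(f-u*.085),.034],lean(8,25),2,s)
E
```

```text
xyz [[0.0069, 0.005, -0.0057], [0.0073, 0.0049, -0.0052], [0.0077, 0.0049, -0.0047], [0.0081, 0.0049, -0.0041]] dr [[0.007, 0.079, 0.002], [0.007, 0.079, 0.002], [0.007, 0.079, 0.002], [0.007, 0.079, 0.002]]
down
xyz [[0.0139, -0.0, 0.0299], [0.0139, -0.0, 0.0299]] dr [[0.0, 0.0, 0.0], [0.0, 0.0, 0.0]]
```

{"fn": "send_rows", "kwargs": {"xyz": [[0.007,0.005,-0.006],[0.007,0.005,-0.005],[0.008,0.005,-0.005],[0.008,0.005,-0.004],[0,0,0]], "dr": [[0.007,0.079,0.002],[0.007,0.079,0.002],[0.007,0.079,0.002],[0.007,0.079,0.002],[0,0,0]], "hand": [0.6,0.6,0.6,0.6,0.6]}}

```text
time: 3.88
tcp_pos: [0.436, -0.0562, 0.1029]
orientation: [-3.141, 0.442, 3.053]
contact_force: [-0.5, 0.3, -0.4]
finger_gap: 0.051
```

```bash
python3 - <<'E'
from h import *
print(manip.read_state()['joint_positions'].round(2))
p,R=pose();print(p,loc(p),np.degrees(np.arccos(-R.as_matrix()[2,2])))
f=w(-104.4,-47.9); d=np.radians(8)+YAW; u=np.array([np.cos(d),np.sin(d)])
plan([*(f-u*.085),.034],lean(8,25),3)
E
```

```text
[-0.37 -0.71 -0.81  1.05  0.12 -0.25]
[ 0.43595052 -0.056168    0.1029486 ] [-186.58098923  -58.78668922] 25.341064642670062
xyz [[0.0105, -0.0002, 0.0205], [0.0104, -0.0002, 0.0205], [0.0104, -0.0002, 0.0205]] dr [[-0.0, 0.002, 0.0], [-0.0, 0.002, 0.0], [-0.0, 0.002, 0.0]]
```

{"fn": "send_rows", "kwargs": {"xyz": [[0.01,0,0.02],[0.01,0,0.02],[0.01,0,0.02],[0,0,0]], "dr": [[0,0,0],[0,0,0],[0,0,0],[0,0,0]], "hand": [0.6,0.6,0.6,0.6]}}

```text
time: 4.38
tcp_pos: [0.4301, -0.055, 0.0298]
orientation: [3.139, 0.434, 3.05]
contact_force: [0.1, 0.1, 0.1]
finger_gap: 0.0511
```

```bash
python3 - <<'E'
from h import *
print(manip.read_state()['joint_positions'].round(2))
p,R=pose();print(p,loc(p))
# push A: tcp from here to flange contact then along line to nest, lean growing
d=np.radians(8)+YAW; u=np.array([np.cos(d),np.sin(d)])
s=plan([*(w(-104.4,-47.9)-u*.055),.033],lean(8,27),3)
s=plan([*(w(-60,-27)-u*.054),.033],lean(8,35),5,s)
s=plan([*(w(-25,-11)-u*.054),.033],lean(8,43),5,s)
E
```

```text
[-0.37 -0.69 -0.94  0.9   0.12 -0.25]
[ 0.43007645 -0.05502689  0.02977082] [-192.560827   -59.0066413]
xyz [[-0.0107, -0.0004, 0.0038], [-0.0106, -0.0004, 0.0039], [-0.0106, -0.0004, 0.004]] dr [[0.0, -0.012, -0.001], [0.0, -0.012, -0.001], [0.0, -0.012, -0.001]]
xyz [[-0.0085, 0.0029, 0.0043], [-0.0084, 0.0029, 0.0046], [-0.0083, 0.0029, 0.0048], [-0.0081, 0.0029, 0.005], [-0.008, 0.0029, 0.0053]] dr [[0.0, -0.028, -0.0], [-0.0, -0.028, 0.0], [0.0, -0.028, -0.0], [-0.0, -0.028, -0.0], [0.0, -0.028, 0.0]]
xyz [[-0.006, 0.0022, 0.0042], [-0.0059, 0.0022, 0.0044], [-0.0058, 0.0022, 0.0046], [-0.0057, 0.0022, 0.0047], [-0.0055, 0.0022, 0.0049]] dr [[-0.0, -0.028, 0.0], [0.0, -0.028, 0.0], [-0.0, -0.028, -0.0], [0.0, -0.028, 0.0], [0.0, -0.028, 0.0]]
```

{"fn": "send_rows", "kwargs": {"xyz": [[-0.01,0,0.004],[-0.01,0,0.004],[-0.007,0,0.003],[-0.004,0,0.001],[0,0,0]], "dr": [[0,-0.012,0],[0,-0.012,0],[0,-0.012,0],[0,0,0],[0,0,0]], "hand": [0.6,0.6,0.6,0.6,0.6]}}

```text
time: 5.0
tcp_pos: [0.4643, -0.0581, 0.0338]
orientation: [3.141, 0.471, 3.052]
contact_force: [-2.1, -0.4, 1.7]
finger_gap: 0.0513
```

```bash
python3 - <<'E'
from h import *
p,R=pose();print(p,loc(p))
for n in("top","scene"):
    q,_=vision.snapshot(n); cv2.imwrite(f"pics/{n}2.png",q)
a=cv2.resize(cv2.imread("pics/top2.png")[170:310,290:430],None,fx=2.8,fy=2.8); b=cv2.resize(cv2.imread("pics/scene2.png")[160:300,210:350],None,fx=2.8,fy=2.8)
cv2.imwrite("pics/2c.png",np.hstack([a,b]))
E
```

```text
[ 0.46425354 -0.05811762  0.03379998] [-158.57264624  -54.27065806]
```

View pics/2c.png

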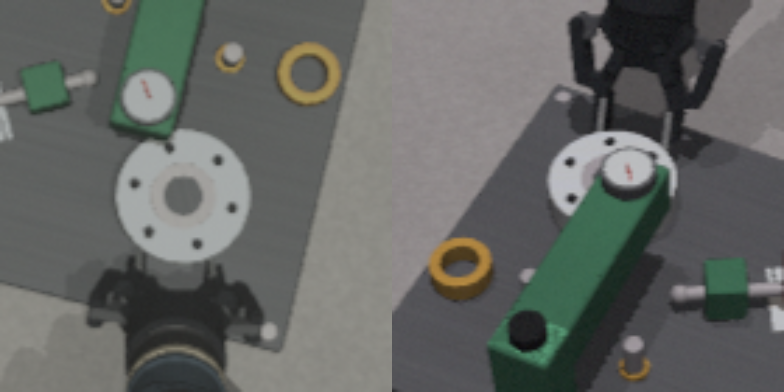

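Both fingertips cradle the near rim. In the top crop the flange centre is at (183,195) and the fingers are at (143,265) and (210,265); the force is about 2 N. Now the push.

{"fn": "send_rows", "kwargs": {"xyz": [[-0.0085,0.003,0.0043],[-0.0085,0.003,0.0045],[-0.0085,0.003,0.0048],[-0.008,0.003,0.005],[-0.008,0.003,0.0052]], "dr": [[0,-0.028,0],[0,-0.028,0],[0,-0.028,0],[0,-0.028,0],[0,-0.028,0]], "hand": [0.6,0.6,0.6,0.6,0.6]}}

```text
time: 5.72
tcp_pos: [0.5125, -0.0475, 0.0331]
orientation: [3.141, 0.611, 3.051]
contact_force: [-3.3, -0.4, 0.3]
finger_gap: 0.051
```

```bash
cat > look.py <<'E'
from h import *
import sys
def look(tag):
    p,R=pose(); st=manip.read_state(); print("tcp",loc(p).round(1),p[2].round(4),"lean",np.degrees(np.arccos(-R.as_matrix()[2,2])).round(1),"fwd",np.degrees(np.arctan2(*R.as_matrix()[[1,0],2])-YAW).round(1),"F",st['contact_force'].round(1),"gap",st['finger_gap'],"t",st['time'],st['joint_positions'].round(2))
    for n in ("top","scene"):
        q,_=vision.snapshot(n); cv2.imwrite(f"pics/{n}{tag}.png",q)
        hsv=cv2.cvtColor(q,cv2.COLOR_BGR2HSV); v=q.max(2); S=hsv[...,1];H=hsv[...,0]
        red,rc,ra=blob(((H<6)|(H>174))&(S>150)&(np.hypot(*(np.indices(v.shape)-np.array([206,283] if n=="top" else [257,353])[:,None,None]))<45))
        print(n,"knob out",((loc(cast(n,rc,.06)[0])@[np.cos(np.radians(118)),np.sin(np.radians(118))])).round(1),ra)
        roi=np.zeros(v.shape,bool); roi[100:310,190:440]=1
        m=((v>135)&(S<40)&roi).astype(np.uint8)
        nn,l,s,c=cv2.connectedComponentsWithStats(m)
        for i in range(1,nn):
            if s[i,4]>120: print("  bright",loc(cast(n,c[i],.05)[0]).round(0),s[i,4])
    return p,R
if __name__=="__main__": look(sys.argv[1])
E
python3 - <<'E'
from look import *
p,R=look("3")
L=loc(p); k=np.array([-54-25,-7.6-11])
s=plan([*w(*k),.033],lean(8,42),5)
s=plan([*w(-54,-7.6),.033],lean(8,46),4,s)
E
```

```text
tcp [-114.  -33.] 0.0331 lean 35.0 fwd 8.0 F [-3.3 -0.4  0.3] gap 0.050995832944049725 t 5.725 [-0.3  -0.59 -0.96  0.6   0.12 -0.17]
top knob out 149.8 51
  bright [-43. 104.] 27333
  bright [-74. 131.] 379
  bright [-31.  -1.] 240
  bright [-71. -36.] 1099
scene knob out 148.6 131
  bright [-200. -257.] 13524
  bright [-374.   -2.] 215
  bright [-200.  217.] 9904
  bright [-120.  -41.] 180
  bright [-59. -69.] 161
  bright [-43. 150.] 219
xyz [[-0.0059, 0.0018, 0.0042], [-0.0058, 0.0018, 0.0044], [-0.0057, 0.0018, 0.0045], [-0.0056, 0.0018, 0.0046], [-0.0055, 0.0018, 0.0048]] dr [[0.0, -0.024, -0.0], [0.0, -0.024, -0.0], [0.0, -0.024, -0.0], [0.0, -0.024, -0.0], [0.0, -0.024, -0.0]]
xyz [[-0.0049, 0.0019, 0.0044], [-0.0048, 0.0019, 0.0045], [-0.0047, 0.0019, 0.0046], [-0.0046, 0.0019, 0.0046]] dr [[-0.0, -0.017, 0.0], [-0.0, -0.017, 0.0], [-0.0, -0.017, -0.0], [-0.0, -0.017, -0.0]]
```

{"fn": "send_rows", "kwargs": {"xyz": [[-0.0059,0.0018,0.0042],[-0.0058,0.0018,0.0044],[-0.0057,0.0018,0.0045],[-0.0056,0.0018,0.0046],[-0.0055,0.0018,0.0048]], "dr": [[0,-0.026,0],[0,-0.026,0],[0,-0.026,0],[0,-0.026,0],[0,-0.026,0]], "hand": [0.6,0.6,0.6,0.6,0.6]}}

```text
time: 6.45
tcp_pos: [0.5494, -0.0416, 0.0329]
orientation: [3.14, 0.74, 3.05]
contact_force: [-2.8, -0.4, -0.1]
finger_gap: 0.0512
```

```bash
python3 - <<'E'
from look import *
p,R=look("4")
s=plan([*w(-58,-8),.033],lean(6,46),4)
a=cv2.resize(cv2.imread("pics/top4.png")[130:280,260:430],None,fx=2.3,fy=2.3); b=cv2.resize(cv2.imread("pics/scene4.png")[170:320,210:380],None,fx=2.3,fy=2.3)
cv2.imwrite("pics/4c.png",np.hstack([a,b]))
E
```

```text
tcp [-79.4 -18.9] 0.0329 lean 42.4 fwd 8.0 F [-2.8 -0.4 -0.1] gap 0.05122292195332697 t 6.45 [-0.27 -0.56 -1.02  0.38  0.12 -0.13]
top knob out 150.0 51
  bright [-44. 103.] 27444
  bright [-36. -24.] 780
  bright [-74. 131.] 380
  bright [-31.  -1.] 240
scene knob out 148.6 131
  bright [-203. -254.] 13914
  bright [-202.  216.] 9941
  bright [-120.  -41.] 179
  bright [-29.  30.] 171
  bright [-43. 150.] 219
xyz [[-0.0041, 0.0019, 0.0038], [-0.0041, 0.0019, 0.0039], [-0.004, 0.002, 0.0039], [-0.0039, 0.002, 0.0039]] dr [[0.006, -0.016, 0.006], [0.006, -0.016, 0.006], [0.006, -0.016, 0.006], [0.006, -0.016, 0.006]]
```

View pics/4c.png

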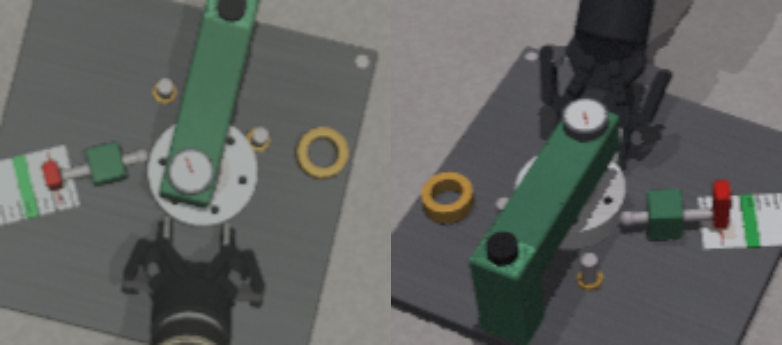

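Top crop: the flange centre is at about (202,172), next to the gauge tip (140,157) and the right pin (260,136), and the fingers still cradle it. Continuing slowly.

{"fn": "send_rows", "kwargs": {"xyz": [[-0.004,0.002,0.0038],[-0.004,0.002,0.0038],[-0.004,0.002,0.0039],[-0.004,0.002,0.0039],[0,0,0]], "dr": [[0.006,-0.016,0.006],[0.006,-0.016,0.006],[0.006,-0.016,0.006],[0.006,-0.016,0.006],[0,0,0]], "hand": [0.6,0.6,0.6,0.6,0.6]}}

```text
time: 7.18
tcp_pos: [0.5726, -0.0356, 0.033]
orientation: [3.14, 0.804, 3.017]
contact_force: [-2.6, -0.9, -1.9]
finger_gap: 0.0513
```

```bash
python3 - <<'E'
from look import *
p,R=look("5")
print(R.inv().apply([*(w(1,0)-w(0,0)),0]), R.inv().apply([*(w(0,1)-w(0,0)),0]))
E
```

```text
tcp [-58.1  -7.8] 0.033 lean 46.1 fwd 6.1 F [-2.6 -0.9 -1.9] gap 0.051252573844277914 t 7.175 [-0.22 -0.51 -1.03  0.24  0.07 -0.06]
top knob out 154.6 54
  bright [-43. 103.] 27344
  bright [-8. 36.] 297
  bright [ -5. -43.] 384
  bright [-73. 130.] 381
  bright [-31.  -1.] 241
scene knob out 153.9 129
  bright [-209. -250.] 14368
  bright [-201.  219.] 9677
  bright [-120.  -41.] 176
  bright [-6. 35.] 295
  bright [-39. 150.] 187
[-0.00068974 -0.0001052   0.00071637] [-7.22768665e-05  9.94450308e-04  7.64502431e-05]
```

{"fn": "send_rows", "kwargs": {"xyz": [[-0.0007,0,0.0007],[-0.0007,0,0.0007],[-0.0007,0,0.0007],[0,0,0]], "dr": [[0,0,0],[0,0,0],[0,0,0],[0,0,0]], "hand": [0.6,0.6,0.6,0.6]}}

```text
time: 7.78
tcp_pos: [0.5754, -0.0357, 0.0331]
orientation: [3.139, 0.804, 3.017]
contact_force: [-5.1, 0.1, -1.6]
finger_gap: 0.0512
```

{"fn": "send_rows", "kwargs": {"xyz": [[-0.0007,0,0.0007],[-0.0007,0,0.0007],[0,0,0]], "dr": [[0,0,0],[0,0,0],[0,0,0]], "hand": [0.6,0.6,0.6]}}

```text
time: 8.15
tcp_pos: [0.5775, -0.0356, 0.0332]
orientation: [3.138, 0.804, 3.018]
contact_force: [-4.3, 1.3, -1.5]
finger_gap: 0.0516
```

Not seated yet; keep going in 1 mm steps.

{"fn": "send_rows", "kwargs": {"xyz": [[-0.0007,0,0.0007],[-0.0007,0,0.0007],[0,0,0]], "dr": [[0,0,0],[0,0,0],[0,0,0]], "hand": [0.6,0.6,0.6]}}

```text
time: 8.52
tcp_pos: [0.5795, -0.0356, 0.0332]
orientation: [3.138, 0.804, 3.018]
contact_force: [-4.7, 2.1, -1.7]
finger_gap: 0.051
```

```bash
python3 - <<'E'
from look import *
p,R=look("6")
a=cv2.resize(cv2.imread("pics/top6.png")[140:260,260:420],None,fx=2.5,fy=2.5,interpolation=2); b=cv2.resize(cv2.imread("pics/scene6.png")[190:310,230:390],None,fx=2.5,fy=2.5,interpolation=2)
cv2.imwrite("pics/6c.png",np.hstack([a,b]))
E
```

```text
tcp [-51.4  -6.3] 0.0332 lean 46.1 fwd 6.3 F [-4.7  2.1 -1.7] gap 0.05101054642635262 t 8.525 [-0.21 -0.48 -1.02  0.23  0.07 -0.06]
top knob out 154.6 53
  bright [-42. 103.] 27323
  bright [-2. 37.] 343
  bright [  1. -42.] 344
  bright [-73. 130.] 383
  bright [-31.  -1.] 240
scene knob out 153.8 130
  bright [-208. -250.] 14303
  bright [-200.  219.] 9610
  bright [-120.  -41.] 177
  bright [ 4. 37.] 357
  bright [-39. 150.] 188
```

View pics/6c.png

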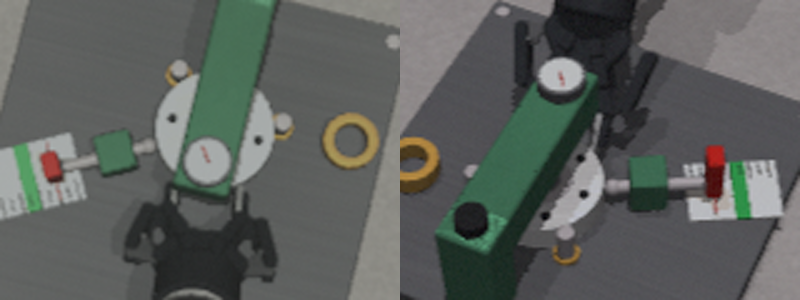

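The flange touches the right pin (285,122 in the crop) and the tip, and is very close to the left pin (180,68). Pushing on in small steps until the force climbs.

{"fn": "send_rows", "kwargs": {"xyz": [[-0.0007,0,0.0007],[-0.0005,0,0.0005],[0,0,0]], "dr": [[0,0,0],[0,0,0],[0,0,0]], "hand": [0.6,0.6,0.6]}}

```text
time: 9.0
tcp_pos: [0.5812, -0.0357, 0.0333]
orientation: [3.138, 0.805, 3.018]
contact_force: [-4.2, 2.1, -1.4]
finger_gap: 0.0511
```

{"fn": "send_rows", "kwargs": {"xyz": [[-0.0004,0,0.0004],[-0.0004,0,0.0004],[0,0,0]], "dr": [[0,0,0],[0,0,0],[0,0,0]], "hand": [0.6,0.6,0.6]}}

```text
time: 9.38
tcp_pos: [0.5819, -0.0357, 0.033]
orientation: [3.138, 0.803, 3.018]
contact_force: [-11.4, 3.8, 2.6]
finger_gap: 0.051
```

{"fn": "send_rows", "kwargs": {"xyz": [[-0.0004,0,0.0004],[-0.0003,0,0.0003],[0,0,0]], "dr": [[0,0,0],[0,0,0],[0,0,0]], "hand": [0.6,0.6,0.6]}}

```text
time: 9.75
tcp_pos: [0.5823, -0.0357, 0.0327]
orientation: [3.138, 0.802, 3.018]
contact_force: [-21.0, 5.3, 7.7]
finger_gap: 0.051
```

Force is 21 N and points along the nest's -x axis within 1°, so both pins must be loaded: seated. Backing straight off, then checking.

{"fn": "send_rows", "kwargs": {"xyz": [[0.0005,0,-0.0005],[0.001,0,-0.001],[0.002,0,-0.002],[0.005,0,-0.005],[0.01,0,-0.01]], "dr": [[0,0,0],[0,0,0],[0,0,0],[0,0,0],[0,0,0]], "hand": [0.6,0.6,0.6,0.6,0.6]}}

```text
time: 10.38
tcp_pos: [0.5595, -0.0348, 0.0366]
orientation: [3.141, 0.811, 3.017]
contact_force: [-0.0, -0.1, -0.4]
finger_gap: 0.0514
```

{"fn": "send_rows", "kwargs": {"xyz": [[0.015,0,-0.015],[0.015,0,-0.015],[0,0,0]], "dr": [[0,0.03,0],[0,0.05,0],[0,0,0]], "hand": [0.6,0.6,0.6]}}

```text
time: 10.75
tcp_pos: [0.5176, -0.0295, 0.0369]
orientation: [3.142, 0.733, 3.018]
contact_force: [-0.5, 0.6, 0.9]
finger_gap: 0.0508
```

```bash
python3 - <<'E'
from look import *
p,R=look("7")
a=cv2.resize(cv2.imread("pics/top7.png")[140:240,310:400],None,fx=4.4,fy=4.4,interpolation=2); b=cv2.resize(cv2.imread("pics/scene7.png")[200:300,230:320],None,fx=4.4,fy=4.4,interpolation=2)
cv2.imwrite("pics/7c.png",np.hstack([a,b]))
# rim points visible in top view -> circle of radius 55 at z=.05
q=cv2.imread("pics/top7.png"); hsv=cv2.cvtColor(q,cv2.COLOR_BGR2HSV); v=q.max(2)
m=((v>125)&(hsv[...,1]<45)).astype(np.uint8); m[:150]=0;m[240:]=0;m[:,:318]=0;m[:,378:]=0
g=np.argwhere(m)[:,::-1]; P=np.array([loc(x) for x in cast("top",g,.05)]); 
from scipy.optimize import least_squares
ang=np.degrees(np.arctan2(P[:,1],P[:,0])); r=np.hypot(*P.T); E=[]
for lo in range(-180,180,6):
    k=(ang>=lo)&(ang<lo+6)&(r<60)
    if k.sum()>3:
        i=np.argmax(np.where(k,r,0)); 
        if r[i]>48: E.append(P[i])
E=np.array(E); s=least_squares(lambda c:np.hypot(*(E-c).T)-54,[0,0],loss='soft_l1'); print(len(E),"centre",s.x,np.abs(s.fun).mean())
E
```

```text
tcp [-113.1  -14.3] 0.0369 lean 42.0 fwd 6.0 F [-0.5  0.6  0.9] gap 0.05080152627051609 t 10.75 [-0.23 -0.71 -1.08  0.47  0.07 -0.08]
top knob out 154.3 55
  bright [-44. 102.] 27497
  bright [ 4. 38.] 384
  bright [  2. -42.] 326
  bright [-73. 130.] 375
  bright [-31.  -1.] 241
scene knob out 153.3 133
  bright [-212. -250.] 14523
  bright [-204.  216.] 9939
  bright [-120.  -41.] 180
  bright [ 6. 37.] 360
  bright [-39. 150.] 191
45 centre [1.45209351 0.00839734] 1.569165364100749
```

View pics/7c.png

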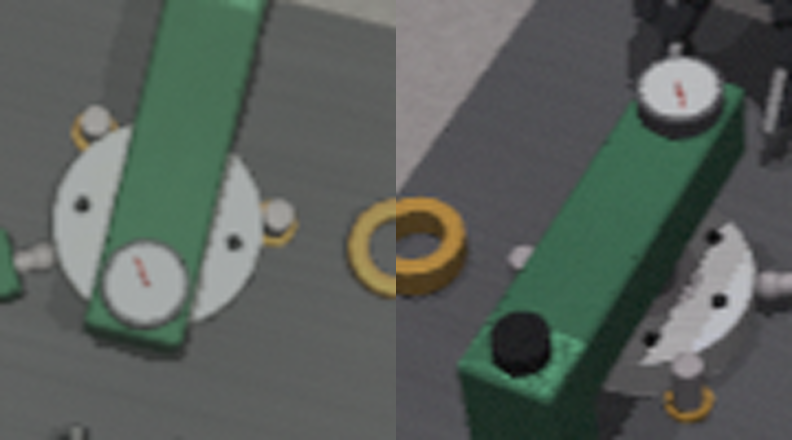

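The rim touches both pins (95,125 and 275,215 in the crop) and the ball tip (35,258). The knob has moved out by about 4.7 mm, as expected. Now to the knob.

```bash
python3 - <<'E'
from look import *
def ray(n,uv): 
    a=cast(n,uv,0.)[0]; b=cast(n,uv,.1)[0]; return a,(b-a)/np.linalg.norm(b-a)
R_=[]
for n,c0 in(("top",(283,206)),("scene",(353,257))):
    q=cv2.imread(f"pics/{n}7.png"); hsv=cv2.cvtColor(q,cv2.COLOR_BGR2HSV); H,S=hsv[...,0],hsv[...,1]
    mm=((H<6)|(H>174))&(S>110); z=np.zeros_like(mm); z[c0[1]-30:c0[1]+30,c0[0]-30:c0[0]+30]=1
    m,c,a=blob(mm&z); ys,xs=np.nonzero(m); print(n,c,a,xs.min(),xs.max(),ys.min(),ys.max(),loc(cast(n,c,.06)[0])); R_.append(ray(n,c))
(a,u),(b,v)=R_; t=np.linalg.lstsq(np.c_[u,-v],b-a,rcond=None)[0]; X=(a+u*t[0]+b+v*t[1])/2; print("tri",X,"miss",np.linalg.norm(a+u*t[0]-b-v*t[1]))
o=np.radians(118); e=np.array([np.cos(o),np.sin(o)]); pr=np.array([-e[1],e[0]]); print("out,across",loc(X)@e,loc(X)@pr,"expected",w(*(155*e)))
RK=None
xd=o+YAW; x=np.array([np.cos(xd),np.sin(xd),0]); zz=np.array([0,0,-1.]); RK=Ro.from_matrix(np.c_[x,np.cross(zz,x),zz])
s=plan([*w(-145,-10),.16],lean(6,0),5)
s=plan([*w(*(154.5*e)),.13],RK,8,s)
s=plan([*w(*(154.5*e)),.037],RK,3,s)
E
```

```text
top [280.23880597 206.01492537] 67 277 284 201 211 [-72.08973827 136.35792615]
scene [355.24657534 257.64383562] 146 352 359 248 269 [-66.43085361 138.23406074]
tri [0.59253912 0.10819706 0.05334725] miss 0.00031628660438285473
out,across 154.2633006555883 -1.247207557343252 expected [0.59114442 0.10858829]
xyz [[-0.012, 0.0015, -0.0227], [-0.0086, 0.0015, -0.0242], [-0.0049, 0.0015, -0.0252], [-0.0012, 0.0015, -0.0256], [0.0025, 0.0015, -0.0255]] dr [[0.0, 0.146, 0.0], [0.0, 0.146, 0.0], [0.0, 0.146, 0.0], [0.0, 0.146, 0.0], [0.0, 0.146, 0.0]]
xyz [[-0.0109, 0.0173, 0.0038], [-0.0083, 0.0187, 0.0038], [-0.0054, 0.0197, 0.0037], [-0.0024, 0.0203, 0.0038], [0.0006, 0.0204, 0.0038]] dr [[0.0, 0.0, 0.148], [0.0, 0.0, 0.148], [0.0, 0.0, 0.148], [0.0, 0.0, 0.148], [0.0, 0.0, 0.148]]
xyz [[0.0036, 0.0201, 0.0037], [0.0065, 0.0193, 0.0038], [0.0093, 0.0182, 0.0038]] dr [[0.0, 0.0, 0.148], [0.0, 0.0, 0.148], [0.0, 0.0, 0.148]]
xyz [[0.0, 0.0, 0.031], [0.0, 0.0, 0.031], [0.0, 0.0, 0.031]] dr [[0.0, 0.0, 0.0], [0.0, 0.0, 0.0], [0.0, 0.0, 0.0]]
```

{"fn": "send_rows", "kwargs": {"xyz": [[-0.012,0.0015,-0.023],[-0.009,0.0015,-0.024],[-0.005,0.0015,-0.025],[-0.001,0.0015,-0.026],[0.0025,0.0015,-0.0255]], "dr": [[0,0.146,0],[0,0.146,0],[0,0.146,0],[0,0.146,0],[0,0.146,0]], "hand": [0.65,0.65,0.65,0.65,0.65]}}

```text
time: 11.48
tcp_pos: [0.4883, -0.0181, 0.1597]
orientation: [3.141, -0.005, 3.018]
contact_force: [0.4, -0.1, -0.0]
finger_gap: 0.0555
```

{"fn": "send_rows", "kwargs": {"xyz": [[-0.011,0.0175,0.004],[-0.008,0.019,0.004],[-0.0055,0.02,0.004],[-0.0025,0.0205,0.004],[0.0005,0.0205,0.004]], "dr": [[0,0,0.148],[0,0,0.148],[0,0,0.148],[0,0,0.148],[0,0,0.148]], "hand": [0.65,0.65,0.65,0.65,0.65]}}

```text
time: 12.1
tcp_pos: [0.5535, 0.0627, 0.1373]
orientation: [-3.141, -0.002, 2.273]
contact_force: [0.6, 1.3, -1.3]
finger_gap: 0.0552
```

{"fn": "send_rows", "kwargs": {"xyz": [[0.0035,0.02,0.004],[0.0065,0.0195,0.004],[0.0095,0.018,0.004],[0,0,0]], "dr": [[0,0,0.148],[0,0,0.148],[0,0,0.148],[0,0,0]], "hand": [0.65,0.65,0.65,0.65]}}

```text
time: 12.6
tcp_pos: [0.5914, 0.1105, 0.1246]
orientation: [-3.138, -0.002, 1.837]
contact_force: [-0.4, -0.4, -0.0]
finger_gap: 0.0555
```

```bash
cat >> h.py <<'E'
E_=np.array([np.cos(np.radians(118)),np.sin(np.radians(118))])
def RK():
    xd=np.radians(118)+YAW; x=np.array([np.cos(xd),np.sin(xd),0]); zz=np.array([0,0,-1.]); return Ro.from_matrix(np.c_[x,np.cross(zz,x),zz])
E
python3 - <<'E'
from look import *
look("8"); plan([.592,.108,.037],RK(),4)
E
```

```text
tcp [-73.  138.7] 0.1246 lean 0.2 fwd 175.1 F [-0.4 -0.4 -0. ] gap 0.05551824354170631 t 12.6 [0.07 0.25 0.12 1.44 0.   1.38]Traceback (most recent call last):
  File "<stdin>", line 2, in <module>
  File "look.py", line 8, in look
    red,rc,ra=blob(((H<6)|(H>174))&(S>150)&(np.hypot(*(np.indices(v.shape)-np.array([206,283] if n=="top" else [257,353])[:,None,None]))<45))
              ~~~~^^^^^^^^^^^^^^^^^^^^^^^^^^^^^^^^^^^^^^^^^^^^^^^^^^^^^^^^^^^^^^^^^^^^^^^^^^^^^^^^^^^^^^^^^^^^^^^^^^^^^^^^^^^^^^^^^^^^^^^^^^^
  File "h.py", line 13, in blob
    i=1+(np.argmax(s[1:,4]) if near is None else np.argmin(np.hypot(*(c[1:]-near).T)+1e3*(s[1:,4]<15)))
         ~~~~~~~~~^^^^^^^^^
    return _wrapfunc(a, 'argmax', axis=axis, out=out, **kwds)
    return bound(*args, **kwds)
ValueError: attempt to get argmax of an empty sequence
```

{"fn": "send_rows", "kwargs": {"xyz": [[-0.0026,0,0.022],[0,0,0.022],[0,0,0.022],[0,0,0.021],[0,0,0]], "dr": [[0,0,0],[0,0,0],[0,0,0],[0,0,0],[0,0,0]], "hand": [0.65,0.65,0.65,0.65,0.65]}}

```text
time: 13.28
tcp_pos: [0.5888, 0.1064, 0.0371]
orientation: [-3.134, -0.003, 1.835]
contact_force: [0.2, 0.3, -0.2]
finger_gap: 0.0557
```

```bash
python3 - <<'E'
from h import *
p,R=pose(); print(p,loc(p)@E_)
q,_=vision.snapshot("scene"); cv2.imwrite("pics/scene9.png",q)
a=cv2.resize(q[200:300,290:410],None,fx=3.3,fy=3.3,interpolation=2)
q,_=vision.snapshot("wrist"); cv2.imwrite("pics/wrist9.png",q)
cv2.imwrite("pics/9c.png",np.hstack([a,cv2.resize(q,(396,330))[:, :]]))
E
```

```text
[0.58875183 0.106397   0.03712735] 153.4975984625439
```

View pics/9c.png

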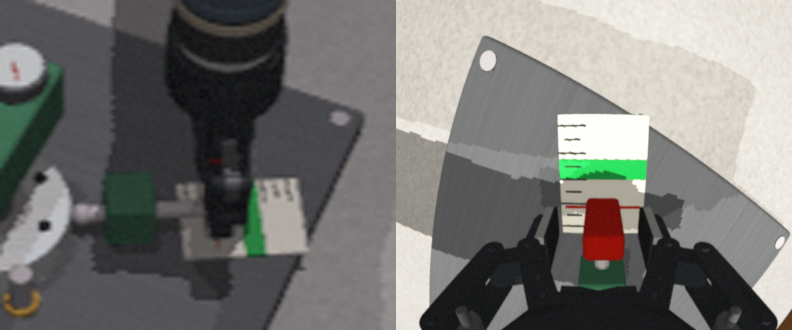

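Wrist view: the knob (603,230) is straddled by the fingers at 548 and 652, and the red line on the scale is well short of the green band. Closing.

{"fn": "send_rows", "kwargs": {"xyz": [[0,0.0015,0],[0,0,0],[0,0,0],[0,0,0],[0,0,0]], "dr": [[0,0,0],[0,0,0],[0,0,0],[0,0,0],[0,0,0]], "hand": [0.5,0.35,0.2,0.1,0.1], "force": 35}}

```text
time: 14.0
tcp_pos: [0.5928, 0.1077, 0.0406]
orientation: [-3.14, -0.002, 1.834]
contact_force: [-1.7, -1.0, 6.4]
finger_gap: 0.0235
```

{"fn": "send_rows", "kwargs": {"xyz": [[0,0,0],[0,0,0],[0,0,0]], "dr": [[0,0,0],[0,0,0],[0,0,0]], "hand": [0.1,0.1,0.1]}}

```text
time: 14.38
tcp_pos: [0.5928, 0.1077, 0.0406]
orientation: [-3.14, -0.002, 1.834]
contact_force: [-1.4, 0.3, 5.7]
finger_gap: 0.0236
```

{"fn": "send_rows", "kwargs": {"xyz": [[0.003,0,0],[0.003,0,0],[0.003,0,0],[0.003,0,0],[0.003,0,0]], "dr": [[0,0,0],[0,0,0],[0,0,0],[0,0,0],[0,0,0]], "hand": [0.1,0.1,0.1,0.1,0.1]}}

```text
time: 15.0
tcp_pos: [0.5895, 0.1205, 0.0406]
orientation: [-3.14, 0.002, 1.833]
contact_force: [-0.1, -4.0, 5.6]
finger_gap: 0.0236
```

{"fn": "send_rows", "kwargs": {"xyz": [[0.003,0,0],[0.003,0,0],[0.003,0,0],[0,0,0],[0,0,0]], "dr": [[0,0,0],[0,0,0],[0,0,0],[0,0,0],[0,0,0]], "hand": [0.1,0.1,0.1,0.1,0.1]}}

```text
time: 15.62
tcp_pos: [0.5872, 0.1291, 0.0406]
orientation: [-3.14, 0.002, 1.833]
contact_force: [-0.2, -5.5, 5.0]
finger_gap: 0.0236
```

```bash
python3 - <<'E'
from h import *
p,R=pose(); print(p,loc(p)@E_)
q,_=vision.snapshot("wrist"); cv2.imwrite("pics/wrist10.png",q)
s,_=vision.snapshot("scene"); cv2.imwrite("pics/scene10.png",s)
cv2.imwrite("pics/10c.png",np.hstack([cv2.resize(s[200:300,290:410],None,fx=3.3,fy=3.3,interpolation=2),cv2.resize(q[130:380,400:600],(264,330))]))
E
```

```text
[0.58717231 0.129145   0.04061592] 175.88686683602333
```

View pics/10c.png

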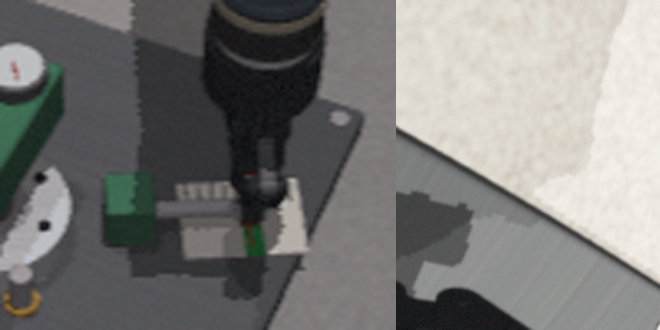

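The red line lies on the green band (249,235 in the crop), at about 27 mm of travel. I'll go 2 mm more towards the middle, pause, then return slowly.

{"fn": "send_rows", "kwargs": {"xyz": [[0.002,0,0],[0,0,0],[0,0,0],[0,0,0],[0,0,0]], "dr": [[0,0,0],[0,0,0],[0,0,0],[0,0,0],[0,0,0]], "hand": [0.1,0.1,0.1,0.1,0.1]}}

```text
time: 16.35
tcp_pos: [0.5867, 0.1309, 0.0406]
orientation: [-3.14, 0.002, 1.833]
contact_force: [-0.2, -5.4, 4.7]
finger_gap: 0.0235
```

{"fn": "send_rows", "kwargs": {"xyz": [[-0.003,0,0],[-0.003,0,0],[-0.003,0,0],[-0.003,0,0],[-0.003,0,0]], "dr": [[0,0,0],[0,0,0],[0,0,0],[0,0,0],[0,0,0]], "hand": [0.1,0.1,0.1,0.1,0.1]}}

```text
time: 16.98
tcp_pos: [0.5904, 0.1171, 0.0406]
orientation: [-3.14, 0.0, 1.834]
contact_force: [-1.2, -4.3, 5.5]
finger_gap: 0.0236
```

{"fn": "send_rows", "kwargs": {"xyz": [[-0.003,0,0],[-0.003,0,0],[0,0,0],[0,0,0]], "dr": [[0,0,0],[0,0,0],[0,0,0],[0,0,0]], "hand": [0.1,0.1,0.1,0.1]}}

```text
time: 17.48
tcp_pos: [0.5918, 0.1114, 0.0406]
orientation: [-3.14, 0.0, 1.834]
contact_force: [-1.0, -3.1, 5.9]
finger_gap: 0.0233
```

{"fn": "send_rows", "kwargs": {"xyz": [[-0.0015,0,0],[-0.001,0,0],[0,0,0],[0,0,0]], "dr": [[0,0,0],[0,0,0],[0,0,0],[0,0,0]], "hand": [0.1,0.1,0.1,0.35]}}

```text
time: 17.98
tcp_pos: [0.5915, 0.1103, 0.0392]
orientation: [-3.139, -0.003, 1.834]
contact_force: [0.1, -0.2, -0.5]
finger_gap: 0.0296
```

{"fn": "send_rows", "kwargs": {"xyz": [[0,0,0],[0,0,0],[0,0,0],[0,0,0]], "dr": [[0,0,0],[0,0,0],[0,0,0],[0,0,0]], "hand": [0.5,0.65,0.65,0.65]}}

```text
time: 18.48
tcp_pos: [0.5915, 0.1102, 0.0393]
orientation: [-3.138, -0.002, 1.834]
contact_force: [0.8, 0.8, 0.3]
finger_gap: 0.0554
```

{"fn": "send_rows", "kwargs": {"xyz": [[0,0,-0.02],[0,0,-0.025],[0,0,-0.03],[0,0,-0.03],[0,0,-0.03]], "dr": [[0,0,0],[0,0,0],[0,0,0],[0,0,0],[0,0,0]], "hand": [0.65,0.65,0.65,0.65,0.65]}}

```text
time: 19.1
tcp_pos: [0.592, 0.11, 0.1754]
orientation: [-3.139, -0.002, 1.834]
contact_force: [-1.0, -0.2, 0.4]
finger_gap: 0.0556
```

{"fn": "send_rows", "kwargs": {"xyz": [[-0.03,-0.05,-0.01],[-0.03,-0.05,-0.01],[-0.03,-0.05,0],[0,0,0]], "dr": [[0,0,0],[0,0,0],[0,0,0],[0,0,0]], "hand": [0.65,0.65,0.65,0.65]}}

```text
time: 19.6
tcp_pos: [0.4683, -0.0179, 0.1946]
orientation: [-3.138, -0.002, 1.83]
contact_force: [0.6, 0.5, -0.3]
finger_gap: 0.0556
```

```bash
python3 - <<'E'
from look import *
look("11")
a=cv2.resize(cv2.imread("pics/top11.png")[130:250,250:420],None,fx=2.3,fy=2.3,interpolation=2); b=cv2.resize(cv2.imread("pics/scene11.png")[190:310,220:390],None,fx=2.3,fy=2.3,interpolation=2)
cv2.imwrite("pics/11c.png",np.hstack([a,b]))
for n in("top","scene"):
    d=cv2.absdiff(cv2.imread(f"pics/{n}11.png"),cv2.imread(f"pics/{n}7.png")).max(2)
    for x in ([(400,196,20)] if n=="top" else [(234,255,20)]): print(n,"ring diff",d[x[1]-20:x[1]+20,x[0]-20:x[0]+20].mean())
E
```

```text
tcp [-163.8  -14.2] 0.1946 lean 0.3 fwd 181.2 F [ 0.6  0.5 -0.3] gap 0.05563683504183998 t 19.6 [-0.18 -0.1  -0.12  1.56  0.    1.13]
top knob out 154.4 50
  bright [-28. 104.] 25441
  bright [ 4. 38.] 384
  bright [  2. -42.] 326
  bright [-74. 132.] 337
  bright [-31.  -1.] 240
  bright [-248.   40.] 162
scene knob out 153.2 134
  bright [-202. -249.] 14146
  bright [-651.  103.] 800
  bright [-312.   31.] 1411
  bright [-169.  242.] 7402
  bright [-120.  -41.] 178
  bright [ 6. 37.] 362
  bright [-39. 151.] 184
top ring diff 1.025
scene ring diff 1.828125
```

View pics/11c.png

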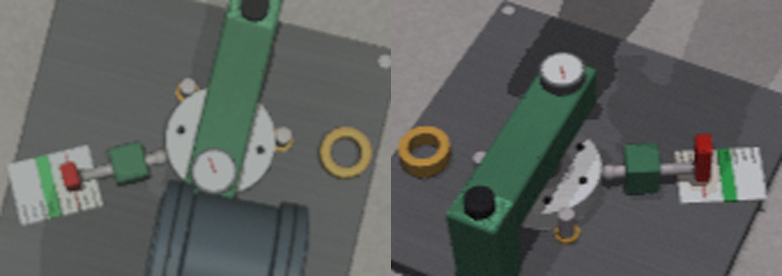

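The final view matches the seated state before the pull: the flange patches are unchanged, the knob is back at 154.4 mm (154.3 before), and the arm is clear. Handing in.

```bash
python3 -c "
from rig import manip; print(manip.hand_in())"
```

```text
the job is handed in; nothing more can be done
None
```

The job is done and handed in at about 19.7 s; the hand-in gave no verdict.

- **Seating:** I pushed the flange under the overhead arm with the half-open fingers cradling its rim, starting at about 25° of lean. The last approach was at 46°. It seated at 21 N, with the force within about 1° of the nest's x axis, so both pins were loaded. The gauge slide had by then moved out about 4.7 mm, against an expected 5 mm.
- **Gauge:** I gripped the knob and pulled it to about 27 mm, where the red line showed on the green band. I then pulled to about 29 mm, held it for around half a second, brought it most of the way back and let go.
- **Last checks:**
  - The two visible flange patches were the same before and after the pull.
  - The knob returned to 154.4 mm out, against 154.3 mm before the pull.
  - The ring had not moved and the wrist force was near zero. I did not measure the other bystanders, but the arm never went near them.
- **Disagreements:**
  - The first 47° lean was out of reach close to the base because joint 2 hit its limit. The tool stopped above the flange without touching it, so I started with less lean.
  - My estimate of the nest position is only good to about 2 mm. A circle fit to the rim put the centre about 1.5 mm from it, so the seating rests on the force and contact evidence.

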